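# Press a frame corner square and clamp it

## Task

The near rail of the timber frame corner has swung a little inward, out of square. Take the aluminium square by its wooden grip and press its right angle firmly home into the inside corner, pushing the rail back until both legs bear flush on both timbers at once; leave the square lying flat there and then press the lever clamp beside the rail fully down. Do not disturb the glue bottle, pencil, tape measure or wedge.

Things in the scene. Friction and masses are not known exactly. Their poses are not given: they have to be found in the camera images.
- corner (a point): inside corner of the frame, at bench level; place and yaw vary. z up; the fixed stile's inner face is its plane x = 0, facing -x, running 160 mm along -y; the rail leads along -x (roughly towards the robot) and, when square, its inner face is the plane y = 0, facing -y. The square belongs in the quadrant x < 0, y < 0
- rail_end (a point): free end of the rail on its inner face, half-way up; -x runs along the rail from the inside corner, +y through its width to its outer face. Rail and stile are timber bars 45 mm wide and 28 mm high lying on the bench, 215 and 205 mm long; the rail turns about the inside corner
- rail (a joint): angle of the rail, rad: 0 = square, its end butting tight on the stile (a hard stop); positive = free end swung inward towards the square's place, up to 0.14. Stiff: friction 0.35 N m holds it where it is left. The square slides on timber and bench with a friction coefficient of about 0.6, so that a push along one face also shows some force from the other
- square: aluminium square lying flat, two legs 140 long, 18 wide, 20 mm high at a right angle, with an upright wooden grip; 0.35 kg. Origin at its outer right-angled corner (notched 6 mm), underside; outer leg faces run from it along -y (leg a, face x = 0) and -x (leg b, face y = 0). Seated, its axes and origin agree with corner. It starts to the right of the corner, turned up to 0.4 rad
- square_grip (a point): where to grasp the square's wooden grip, 55 mm above the underside, at (-50, -50, 55) mm in the square's frame; axes as square. The grip is 20 mm thick along the square's x, 46 mm long along its y, and its top is 72 mm above the underside
- leg_end_a (a point): far end of leg a on its outer face, 140 mm from the outer corner, 10 mm up; axes as square
- leg_end_b (a point): far end of leg b on its outer face, 140 mm from the outer corner, 10 mm up; axes as square
- clamp (a joint): angle of the clamp's lever, rad: 0 = fully down (hard stop, the rubber foot on the rail), positive = raised, up to 0.9. Friction 0.25 N m holds it where it is left; it can be pressed straight down from above with closed fingers
- clamp_hinge (a point): hinge axis of the lever clamp, beside the rail's outer face, at (-50, 80, 45) mm in the frame of corner; the axis runs along that frame's y. Axes as corner
- clamp_handle (a point): middle of the lever's black handle, 115 mm from the hinge, moving with the lever; -x runs along the lever away from the hinge, z out of its upper side. Handle 80 long, 22 wide, 18 mm thick; level, its top 54 mm above the bench, when the clamp is down. A cross-arm with the rubber foot stands 60 mm from the hinge on the rail's side
- glue_bottle: upright white glue bottle with an orange cap, 50 mm across, 150 mm tall, behind the frame corner; a bystander. Origin under its centre
- pencil: red carpenter's pencil, 168 mm long, lying across the near edge of the bench; a bystander. Origin under its centre
- tape_measure: yellow tape measure, 38 x 73 x 61 mm, at the right; a bystander. Origin under its centre
- wood_wedge: wooden wedge, 35 x 100 x 22 mm, at the left; a bystander. Origin under its centre

How it is judged:
By the outcome, as a careful person would: the job done as asked, in the order asked, and still so for the second after the job is handed in, with the robot touching nothing.
It also fails if it takes over 61 s, if anything falls off the work surface, if the arm or the gripper's body presses on something with over 40 N, if the wrist force passes 120 N, or if a joint passes its speed limit or range.

## Robot

A 7-joint arm with a two-finger parallel gripper is mounted at the origin on a cart in front of the work surface, level with it; the furniture and walls round the work are solid. World frame = base frame: x ahead of the robot, y to its left, z up, the work surface at z = 0. Lengths are in mm, angles in rad, forces in N, time in s.
With the tool pointing down it reaches from about 350 to 900 mm from the base axis. Payload 19.9 kg.
Tool frame: the origin (TCP) lies midway between the tips of the shut fingers; the grasp point (between the pads) lies 19 mm behind it; z points along the fingers, x is the direction in which the jaws open and shut, and the axes are right-handed (so a half turn about z gives the same grasp; the last joint's range is limited). The gripper opens to 85 mm and grips with 20 to 120 N. Pads are 22 mm wide; open, the fingers measure 114 mm over their backs; the gripper's body (76 mm by 85 mm) begins 54 mm behind the grasp point. The pads swing forward as they close: fully open they stand 13 mm farther back than shut.
Start: joints at [1.079, 0.417, -0.01, 1.614, 0.005, 1.111, -0.053], TCP at [272.296, -562.544, 231.26] pointing down, gripper open.
Joint ranges: [-2.81, 2.81], [-0.39, 2.02], [-1.27, 1.25], [0.06, 2.57], [-1.19, 4.33], [0.19, 2], [-2.82, 2.82]. Speed limits (rad/s): [1.89, 1.89, 2.39, 2.39, 3.01, 3.01, 3.01].

## Interface

Orientations are given as a 3x3 rotation matrix whose columns are the frame's x, y, z axes.
In Python, from station import * gives the robot as it stands.
- The arm moves only by the shell command python3 -m handwheel 'ROWS' [OPENING] [FORCE]. ROWS is JSON, a list of rows, each a list of 4 numbers: the shift along the tool's x, y, z in m, then the turn about the tool's z in rad. A call has 1 to 8 rows; each row shifts and turns the commanded pose from where the row before left it, along the tool's axes as they then stand; what a row does not reach is not made up. A row lasts 1/10 s, in which the tool goes at most 50 mm and 8.59 degrees, less where a joint would pass 70% of its speed; a pose out of reach is approached as far as the arm can. A call is refused whole if a number of a shift passes 0.05 or a number of a turn 0.15, either way. A call with a gripper value outside its range is refused whole. OPENING is the opening, from 0 (shut) to 1 (fully open), set as the call begins (- or left out, the last holds). The fingers move at their own pace and stop on an object; FORCE is the grip in N (left out, the last holds). Time passes only in rows, so rows that do not move let the fingers close. It gives the time, the measured TCP pose, the force and the opening at its end, in the units of the state.
- sense(): the state, without advancing time (a new reading comes with each control period).
- capture(name): name is "side" or "top" or "wrist"; returns (picture, depth): 420x560x3 uint8, red, green, blue; 420x560 float32, mm along the optical axis (not along the pixel's ray), 0 where there is no reading.
- camera_params(name): a dict with "fx", "fy", "cx", "cy" (pixels), "k1" (the pictures are not rectified: a ray, as slopes to the right and down, at radius r is drawn at 1 + k1 r^2 times it, then the intrinsics apply), "cam_to_world" (4x4, takes a point from camera to world coordinates). Camera axes: x right, y down, z forward; pixel columns grow to the right and rows downward; lengths in mm; the calibration is good to about 2 mm. A picture is of the moment at which its call begins: read the wrist's pose just before it. camera_params takes no time and is no camera call; for the wrist camera it gives the pose at the moment of the call.
- close_job(): hands the job in, once; it reports no verdict.
Trained networks look in the newest picture that a camera, given by its name, has taken for a name from the list of things; names that differ only in an ending like _2 or _b are one class to them, and where a whole thing is asked for, a point or a joint stands for the part that bears it (a point fixed in the world has none). Each returns a list of dicts, best first, with "score" (0 to 1); they miss things now and then, are a little off and sometimes report something else, mostly with a low value. They report only what shows in the picture. A call takes as long as a camera call.
- find_in(camera, label): "location" ([x, y, z] in mm, in world coordinates, good to about 4 mm: the middle of the surface that is visible of it).
- silhouettes(camera, label): "region" (420x560 bool, what is visible of it).
The state is a dict: "time_s": time; "joint_pos": joint angles; "qd": joint speeds; "joint_torque": joint torques, N m; "tcp_pos": TCP position; "eef_rot": TCP orientation; "wrist_force": force on the tool from outside, world axes, zero at the start; "torque": the same for the moment, N m; "grip_width": finger opening in mm.
Only numpy, scipy, OpenCV 4.12 (cv2) and the standard library are available. Lean on these libraries where they do the work, as an engineer would, in place of code of your own. Each camera call takes 0.05 s, during which the arm holds its last target.

## Working session

There is one attempt and no reset: what is moved stays moved. The work goes in short steps, Python scripts to look and compute and a shell command to move; the robot and the scene stay as the last step left them, time stands still between calls to the robot, and variables do not carry over. Pictures are saved under pics/ and viewed, and the job is handed in when it is done.

```bash
ls; mkdir -p pics; python3 - <<'E'
from station import *
import cv2
for n in ["top","side","wrist"]:
    p,d=capture(n); cv2.imwrite(f"pics/{n}0.png",p[:,:,::-1])
    print(n,camera_params(n))
s=sense(); print(s)
E
```

```text
pics
top {'fx': 393.2655635270327, 'fy': 393.2655635270327, 'cx': 278.60193557408707, 'cy': 209.58945112010784, 'k1': -0.02456148679441053, 'cam_to_world': array([[ 1.13551871e-02, -9.80861871e-01,  1.94373480e-01,
         3.82854955e+02],
       [-9.99933431e-01, -1.07404858e-02,  4.21610076e-03,
        -2.18482024e+01],
       [-2.04774687e-03, -1.94408415e-01, -9.80918536e-01,
         1.20240132e+03],
       [ 0.00000000e+00,  0.00000000e+00,  0.00000000e+00,
         1.00000000e+00]])}
side {'fx': 470.941022350714, 'fy': 470.941022350714, 'cx': 283.6858543358218, 'cy': 206.0998718313775, 'k1': -0.03883013428793538, 'cam_to_world': array([[ 9.71584485e-01, -7.65465831e-02,  2.23973678e-01,
         2.25976381e+02],
       [-2.35894690e-01, -3.90804140e-01,  8.89733567e-01,
        -1.43214674e+03],
       [ 1.94237763e-02, -9.17285531e-01, -3.97756172e-01,
         6.97587620e+02],
       [ 0.00000000e+00,  0.00000000e+00,  0.00000000e+00,
         1.00000000e+00]])}
wrist {'fx': 375.02242931982414, 'fy': 375.02242931982414, 'cx': 280.2311072586417, 'cy': 206.2545629517047, 'k1
[... 494 characters left out ...]
.11067863, -0.05302313]), 'qd': array([ 0.00013752, -0.00195839, -0.00032407, -0.0024555 , -0.00011147,
        0.00158233, -0.00049214]), 'joint_torque': array([ 1.46877333e-03, -8.64740610e+01,  6.79411702e-01, -4.35057092e+01,
        1.92003697e-02,  5.71487501e-03,  1.07265155e-04]), 'tcp_pos': array([ 272.20711035, -562.34106314,  230.8029669 ]), 'eef_rot': array([[ 4.35686893e-01, -9.00098176e-01, -4.53396587e-04],
       [-9.00097821e-01, -4.35687125e-01,  8.01105754e-04],
       [-9.18612884e-04,  5.90700034e-05, -9.99999576e-01]]), 'wrist_force': array([-0.44811274, -1.36662144,  0.58988567]), 'torque': array([-0.05662627,  0.01297807, -0.06145269]), 'grip_width': 85.3127854638561}
```

View pics/top0.png

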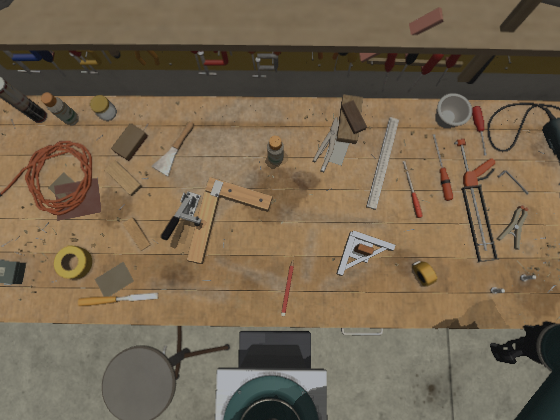

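View pics/side0.png

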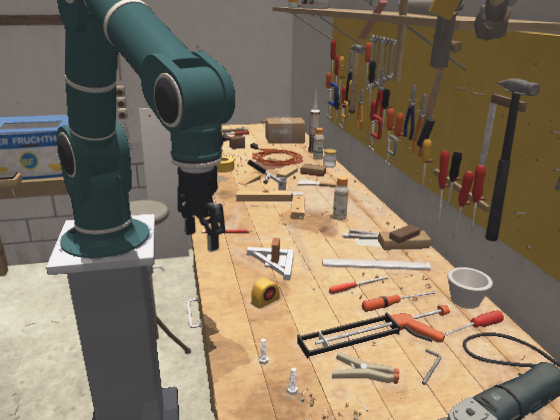

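View pics/wrist0.png

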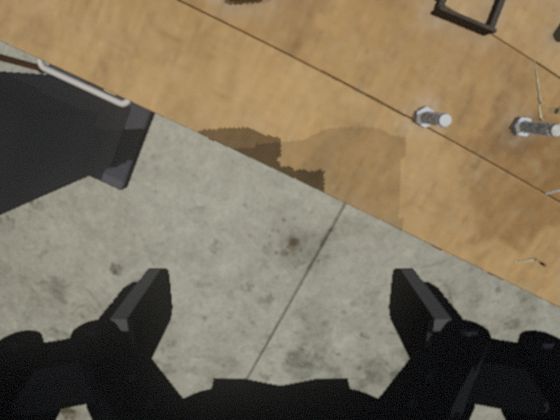

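```bash
cat > h.py <<'E'
import numpy as np, cv2
from station import *
def ray(P,u,v):
    pts=np.array([[u,v]],float)
    x=(pts[:,0]-P['cx'])/P['fx']; y=(pts[:,1]-P['cy'])/P['fy']
    xd,yd=x.copy(),y.copy()
    for _ in range(20):
        k=1+P['k1']*(x*x+y*y); x=xd/k; y=yd/k
    return np.array([x[0],y[0],1.])
def onplane(P,u,v,z):
    M=P['cam_to_world']; d=M[:3,:3]@ray(P,u,v); o=M[:3,3]
    return o+d*(z-o[2])/d[2]
def proj(P,p):
    M=P['cam_to_world']; c=M[:3,:3].T@(np.asarray(p,float)-M[:3,3]); x,y=c[0]/c[2],c[1]/c[2]
    k=1+P['k1']*(x*x+y*y); return np.array([P['fx']*x*k+P['cx'],P['fy']*y*k+P['cy']])
def cloud(P,d):
    v,u=np.mgrid[:d.shape[0],:d.shape[1]]
    K=np.array([[P['fx'],0,P['cx']],[0,P['fy'],P['cy']],[0,0,1.]])
    q=cv2.undistortPoints(np.stack([u,v],-1).reshape(-1,1,2).astype(np.float64),K,np.array([P['k1'],0,0,0.])).reshape(d.shape+(2,))
    c=np.dstack([q[...,0]*d,q[...,1]*d,d]); M=P['cam_to_world']
    w=c@M[:3,:3].T+M[:3,3]; w[d==0]=np.nan; return w
E
python3 - <<'E'
from h import *
p,d=capture("top"); P=camera_params("top")
np.savez("top.npz",p=p,d=d)
c=p[170:300,150:410]; cv2.imwrite("pics/topz.png",cv2.resize(c[:,:,::-1],None,fx=3,fy=3,interpolation=cv2.INTER_CUBIC))
for l in ["square","square_grip","rail","rail_end","clamp_handle","clamp","leg_end_a","leg_end_b","tape_measure","pencil","wood_wedge","glue_bottle","corner"]:
    r=find_in("top",l); print(l,[(np.round(x['location']),round(x['score'],2)) for x in r[:2]])
print(sense()['time_s'])
E
```

```text
square [(array([ 496., -258.,   24.]), 0.98), (array([575., 276.,  86.]), 0.29)]
square_grip [(array([ 502., -253.,   20.]), 0.82)]
rail [(array([553., 210.,  34.]), 0.89)]
rail_end [(array([556., 210.,  25.]), 0.6)]
clamp_handle [(array([578., 273.,  86.]), 0.94)]
clamp [(array([570., 276.,  88.]), 0.93)]
leg_end_a [(array([ 502., -260.,   19.]), 0.73)]
leg_end_b [(array([ 502., -260.,   19.]), 0.73)]
tape_measure [(array([ 428., -438.,   53.]), 0.77)]
pencil [(array([382., -43.,   9.]), 0.59)]
wood_wedge [(array([543., 418.,  13.]), 0.79), (array([382., -41.,  11.]), 0.47)]
glue_bottle [(array([772.,  -6., 112.]), 0.67)]
corner [(array([621., 211.,  28.]), 0.6)]
0.85
```

View pics/topz.png

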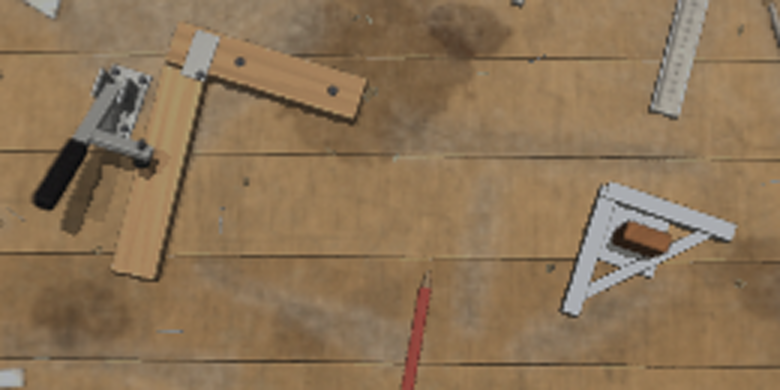

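```bash
python3 - <<'E'
from h import *
P=camera_params("top")
f=lambda x,y,z:onplane(P,(x+.5)/3-.5+150,(y+.5)/3-.5+170,z)
for n,pts,z in [("sq",[(604,184),(736,224),(735,240),(562,310),(578,316)],20),("stile",[(203,82),(354,122),(366,80),(180,23)],28),("rail",[(203,82),(158,278),(113,270),(167,64)],28),("grip",[(620,222),(672,238),(666,256),(614,243)],72),("handle",[(76,140),(88,150),(36,200),(47,209)],90)]:
    for q in pts: print(n,np.round(f(*q,z),1)[:2])
z=np.load("top.npz"); w=cloud(P,z['d'])
# top faces by height
import sys
b=w[170:300,150:410].reshape(-1,3); b=b[np.isfinite(b[:,0])]
m=(b[:,1]>130)&(b[:,1]<330)
print(np.histogram(b[:,2],bins=[-20,-10,-5,0,5,10,15,20,25,30,40,50,60,70,80,90,100,120]))
E
```

```text
sq [ 553.3 -237.2]
sq [ 514.1 -369.2]
sq [ 498.  -367.5]
sq [ 426.9 -192.5]
sq [ 421.2 -208.3]
stile [652.9 171.5]
stile [612.9  16.5]
stile [656.8   4.9]
stile [715.1 198. ]
rail [652.9 171.5]
rail [453.4 207.9]
rail [460.7 253.1]
rail [671.4 209.3]
grip [ 509.2 -242.2]
grip [ 494.3 -291.7]
grip [ 477.  -285.4]
grip [ 488.9 -235.9]
handle [580.2 281.1]
handle [570.6 269. ]
handle [521.8 315.7]
handle [513.4 304.6]
(array([   18,   435, 13356, 14714,  1224,   488,   371,   480,  1408,
         456,    42,    71,    83,   155,   111,    34,    96]), array([-20, -10,  -5,   0,   5,  10,  15,  20,  25,  30,  40,  50,  60,
        70,  80,  90, 100, 120]))
```

```bash
python3 -m handwheel '[[0,0,0,-0.135],[0,0,0,-0.135],[0,0,0,-0.135],[0,0,0,-0.135],[0,0,0,-0.135],[0,0,0,-0.135]]' 1; python3 -m handwheel '[[0.0155,-0.044,0.004,0],[0.0155,-0.044,0.004,0],[0.0155,-0.044,0.004,0],[0.0155,-0.044,0.004,0],[0.0155,-0.044,0.004,0],[0.0155,-0.044,0.004,0],[0.0155,-0.044,0.004,0],[0.0155,-0.044,0.004,0]]'; python3 -m handwheel '[[0,0,0,0],[0,0,0,0],[0,0,0,0]]'
```

```text
time_s: 1.45
tcp_pos: [272.3, -562.6, 231.3]
eef_rot: [[0.954, -0.3, -0.0], [-0.3, -0.954, -0.0], [-0.0, 0.0, -1.0]]
wrist_force: [0.1, -0.5, -0.1]
grip_width: 85.4
time_s: 2.25
tcp_pos: [498.7, -263.6, 199.4]
eef_rot: [[0.952, -0.305, 0.0], [-0.305, -0.952, -0.0], [0.0, 0.0, -1.0]]
wrist_force: [0.5, -1.3, 0.2]
grip_width: 85.3
time_s: 2.55
tcp_pos: [497.3, -266.1, 199.3]
eef_rot: [[0.952, -0.306, -0.0], [-0.306, -0.952, -0.0], [-0.0, 0.0, -1.0]]
wrist_force: [-0.4, -0.5, -0.4]
grip_width: 85.3
```

```bash
python3 - <<'E'
from h import *
P=camera_params("wrist"); p,d=capture("wrist"); cv2.imwrite("pics/w1.png",p[:,:,::-1]); np.savez("w1.npz",p=p,d=d,M=P['cam_to_world'])
s=sense();print(s['tcp_pos'],s['eef_rot'][:,0],s['time_s'])
E
```

```text
[ 497.12772493 -266.25139977  199.29104828] [ 9.51812448e-01 -3.06680650e-01 -2.04678311e-04] 2.6
```

View pics/w1.png

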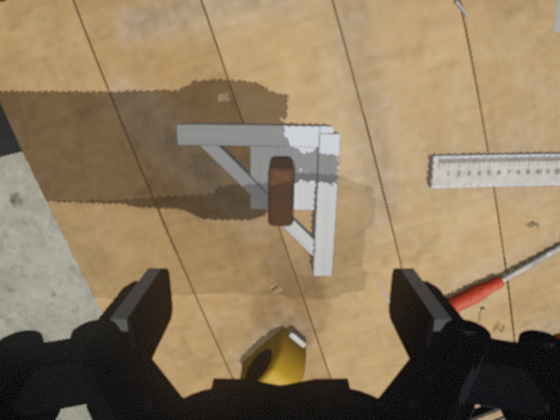

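```bash
python3 - <<'E'
from h import *
z=np.load("w1.npz"); P=camera_params("wrist"); P['cam_to_world']=z['M']
w=cloud(P,z['d'])
g=w[...,2]; v,u=np.mgrid[:420,:560]
m=(g>60)&(g<85)&(v<250)
print("grip",m.sum(),np.round(np.median(g[m]),1)); q=w[m][:,:2]
r=cv2.minAreaRect(q.astype(np.float32)); print(r,cv2.boxPoints(r)); print(q.mean(0))
for a,b in [((338,131),(331,275)),((330,126),(178,124))]:
    A,B=onplane(P,*a,20)[:2],onplane(P,*b,20)[:2]; print(A,B,np.linalg.norm(A-B),(B-A)/np.linalg.norm(A-B))
m=(g>14)&(g<28)&(v<290)&(u>150)&(u<360); q=w[m]; print("sq",m.sum(),np.median(q[:,2])); 
k=cv2.inRange(g.astype(np.float32),12,30); k[290:]=0;k[:,:150]=0;k[:,360:]=0
cv2.imwrite("pics/k1.png",k)
E
```

```text
grip 1572 71.7
((496.8876953125, -267.74676513671875), (46.68520736694336, 19.755456924438477), 71.5506591796875) [[ 480.1305  -286.76367]
 [ 498.8706  -293.01562]
 [ 513.6449  -248.72986]
 [ 494.9048  -242.4779 ]]
[ 497.40453351 -265.62999657]
[ 556.89421794 -239.63419739] [ 514.62041208 -367.57257672] 134.74161779881243 [-0.31373978 -0.949509  ]
[ 551.56060128 -233.53554086] [ 429.52840768 -191.92571409] 128.93112098057986 [-0.94649137  0.32272912]
sq 7001 19.916482817063127
```

View pics/k1.png

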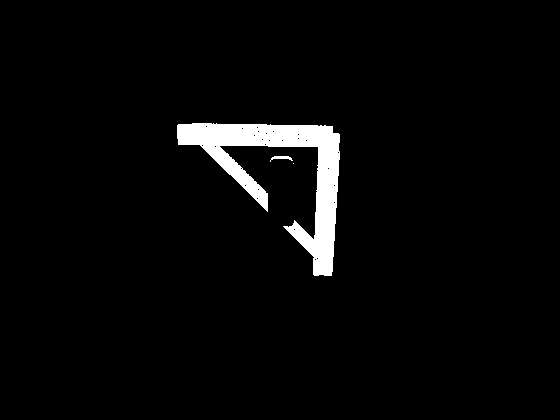

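```bash
python3 -m handwheel '[[0,0.0015,0.03,0.011],[0,0,0.035,0],[0,0,0.035,0],[0,0,0.03,0],[0,0,0.022,0],[0,0,0.01,0],[0,0,0,0],[0,0,0,0]]' 1; python3 -m handwheel '[[0,0,0,0],[0,0,0,0],[0,0,0,0],[0,0,0,0],[0,0,0,0],[0,0,0,0],[0,0,0,0],[0,0,0,0]]' 0 80
```

```text
time_s: 3.4
tcp_pos: [497.6, -267.2, 38.2]
eef_rot: [[0.949, -0.316, 0.001], [-0.316, -0.949, -0.001], [0.001, 0.0, -1.0]]
wrist_force: [1.3, -0.0, 0.9]
grip_width: 85.1
time_s: 4.2
tcp_pos: [497.5, -266.7, 37.7]
eef_rot: [[0.949, -0.316, 0.0], [-0.316, -0.949, -0.0], [0.0, 0.0, -1.0]]
wrist_force: [-1.4, 0.4, 6.9]
grip_width: 19.0
```

```bash
python3 -m handwheel '[[0,0,-0.01,0],[0,0,-0.02,0],[0,0,-0.025,0],[-0.0062,-0.0232,-0.01,0],[-0.0093,-0.0347,0,0],[-0.0093,-0.0347,0,0],[-0.0093,-0.0347,0,0],[-0.0093,-0.0347,0,0]]'; python3 -m handwheel '[[-0.0093,-0.0347,0,0],[-0.0093,-0.0347,0,0],[-0.0093,-0.0347,0,0],[-0.0093,-0.0347,0,0],[-0.0062,-0.0232,0,0],[-0.007,-0.027,0,-0.035],[0,0,0,-0.034],[0,0,0,0]]';  python3 -m handwheel '[[0,0,0,0],[0,0,0,0],[0,0,0,0]]'; python3 - <<'E'
from h import *
P=camera_params("wrist"); p,d=capture("wrist"); cv2.imwrite("pics/w2.png",p[:,:,::-1]); np.savez("w2.npz",p=p,d=d,M=P['cam_to_world'])
s=sense();print(s['tcp_pos'],s['eef_rot'][:,0],s['time_s'])
p,d=capture("top"); cv2.imwrite("pics/top2.png",cv2.resize(p[170:300,150:410,::-1],None,fx=3,fy=3))
E
```

```text
time_s: 5.0
tcp_pos: [507.0, -97.8, 102.8]
eef_rot: [[0.949, -0.316, 0.0], [-0.316, -0.949, -0.0], [0.0, 0.0, -1.0]]
wrist_force: [0.7, 0.2, -3.1]
grip_width: 19.1
time_s: 5.8
tcp_pos: [518.9, 96.4, 102.6]
eef_rot: [[0.969, -0.247, -0.0], [-0.247, -0.969, -0.0], [-0.0, 0.0, -1.0]]
wrist_force: [-0.1, -1.8, -3.4]
grip_width: 18.7
time_s: 6.1
tcp_pos: [519.1, 95.4, 102.3]
eef_rot: [[0.968, -0.251, -0.0], [-0.251, -0.968, -0.0], [-0.0, 0.0, -1.0]]
wrist_force: [-0.3, 0.3, -2.3]
grip_width: 19.0
[519.06814621  95.52709601 102.3308269 ] [ 9.68100429e-01 -2.50562484e-01 -3.97696704e-05] 6.15
```

View pics/w2.png

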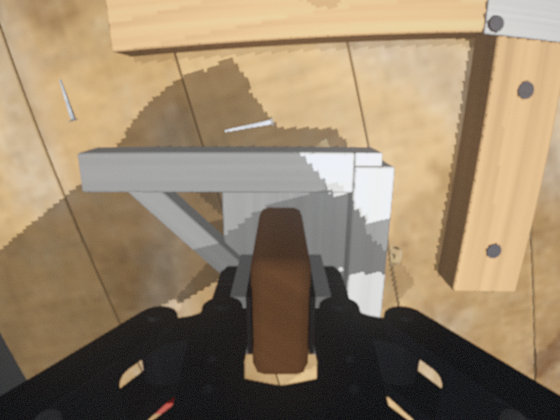

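View pics/top2.png

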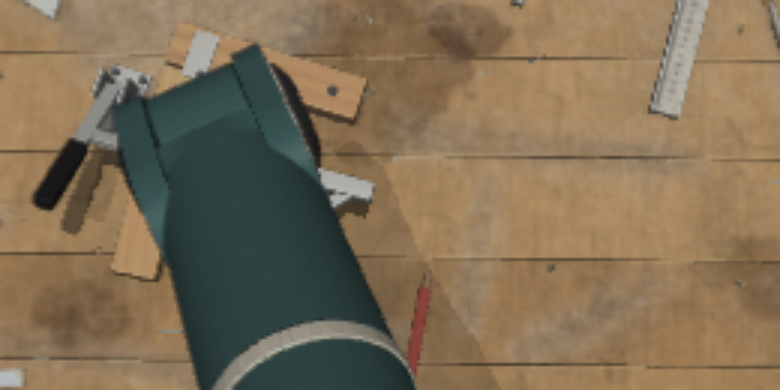

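```bash
python3 - <<'E'
from h import *
z=np.load("w2.npz"); P=camera_params("wrist"); P['cam_to_world']=z['M']
w=cloud(P,z['d']); g=w[...,2]
def line(pts):
    pts=np.array(pts); c=np.median(pts,0)
    vx,vy,x,y=cv2.fitLine(pts.astype(np.float32),cv2.DIST_HUBER,0,0.01,0.01).ravel(); return np.array([x,y]),np.array([vx,vy])
# stile: per row first col (from left) with z>26 
st=[]
for v in range(60,280):
    us=[u for u in range(400,540) if abs(g[v,u]-28)<4]
    if us: st.append(onplane(P,us[0]-.5,v,28)[:2])
ra=[]
for u in range(130,450):
    vs=[v for v in range(20,70) if abs(g[v,u]-28)<4]
    if vs: ra.append(onplane(P,u,vs[-1]+.5,28)[:2])
h=np.median(g[(g>75)&(g<92)]);print("sq top z",h)
lb=[];la=[]
for u in range(100,330):
    vs=[v for v in range(120,220) if abs(g[v,u]-h)<5]
    if vs: lb.append(onplane(P,u,vs[0]-.5,h)[:2])
for v in range(172,300):
    us=[u for u in range(350,420) if abs(g[v,u]-h)<5]
    if us: la.append(onplane(P,us[-1]+.5,v,h)[:2])
L={k:line(x) for k,x in dict(st=st,ra=ra,lb=lb,la=la).items()}
for k,(c,d) in L.items(): print(k,c.round(1),d.round(4),"yaw", round(float(np.arctan2(-d[0],d[1]) if k in('st','la') else np.arctan2(d[1],d[0])),4))
X=lambda a,b:a[0]+a[1]*np.linalg.solve(np.stack([a[1],-b[1]],1),b[0]-a[0])[0]
C=X(L['st'],L['ra']); S=X(L['la'],L['lb']); print("corner",C,"sq origin",S, "delta",C-S)
t=sense()['tcp_pos'][:2]; print("tcp",t)
th=-0.25
E
```

```text
sq top z 84.53541464405339
st [637.5  94.6] [0.2935 0.956 ] yaw -0.2979
ra [549.2 192.9] [ 0.9801 -0.1983] yaw -0.1996
lb [500.7 151.3] [ 0.9663 -0.2576] yaw -0.2605
la [569.3  92.4] [0.2541 0.9672] yaw -0.2569
corner [660.7515  170.30835] sq origin [579.23395 130.41475] delta [81.51758 39.8936 ]
tcp [519.06790569  95.65893271]
```

```bash
python3 - <<'E'
from h import *
z=np.load("w2.npz"); p=z['p']; g=z['d']
cv2.imwrite("pics/z1.png",cv2.resize(p[0:300,400:560,::-1],None,fx=2.6,fy=2,interpolation=cv2.INTER_CUBIC))
P=camera_params("wrist"); P['cam_to_world']=z['M']
w=cloud(P,z['d'])
for v in (60,120,180,240,280): print(v,[ (u,int(round(w[v,u,2]))) for u in range(434,520,4)])
# gray edges
gr=cv2.GaussianBlur(cv2.cvtColor(p,cv2.COLOR_RGB2GRAY),(5,5),0).astype(float)
for v in (60,120,180,240,280): print(v, [int(x) for x in gr[v,430:520:3]])
for u in (150,250,350,440): print(u, [int(x) for x in gr[20:70:2,u]], [int(x) for x in w[20:70:4,u,2]])
E
```

```text
60 [(434, 0), (438, 0), (442, -1), (446, 1), (450, 1), (454, 0), (458, 1), (462, -1), (466, 1), (470, -1), (474, 5), (478, 11), (482, 17), (486, 17), (490, 25), (494, 28), (498, 29), (502, 27), (506, 29), (510, 29), (514, 28), (518, 28)]
120 [(434, 1), (438, 0), (442, 0), (446, 1), (450, 0), (454, 0), (458, 0), (462, 0), (466, 6), (470, 12), (474, 17), (478, 21), (482, 26), (486, 28), (490, 27), (494, 29), (498, 27), (502, 28), (506, 26), (510, 29), (514, 30), (518, 28)]
180 [(434, 0), (438, 0), (442, 0), (446, 0), (450, 0), (454, 4), (458, 8), (462, 14), (466, 18), (470, 24), (474, 28), (478, 28), (482, 28), (486, 28), (490, 27), (494, 28), (498, 29), (502, 30), (506, 28), (510, 27), (514, 28), (518, 29)]Traceback (most recent call last):
  File "<stdin>", line 6, in <module>
ValueError: cannot convert float NaN to integer
```

View pics/z1.png

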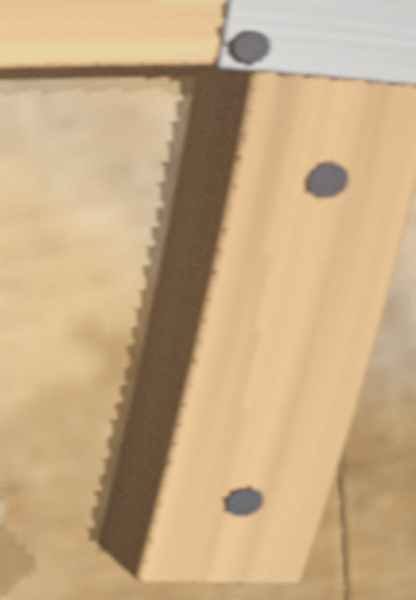

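```bash
cat > meas.py <<'E'
from h import *
def line(pts):
    vx,vy,x,y=cv2.fitLine(np.array(pts,np.float32),cv2.DIST_HUBER,0,0.01,0.01).ravel(); return np.array([x,y]),np.array([vx,vy])
X=lambda a,b:a[0]+a[1]*np.linalg.solve(np.stack([a[1],-b[1]],1),b[0]-a[0])[0]
def edge(P,gr,a,b,z,sgn,half=8,n=150,lo=.04,hi=.96):
    """max gradient normal to px line a-b; sgn: +1 brightening along the normal (dir rotated +90: (-dy,dx))"""
    a=np.array(a,float);b=np.array(b,float);d=(b-a)/np.linalg.norm(b-a);nn=np.array([-d[1],d[0]])
    out=[];t=np.arange(-half,half+.01,.25)
    for s in np.linspace(lo,hi,n):
        q=a+(b-a)*s+t[:,None]*nn
        pr=cv2.remap(gr,q[:,0].astype(np.float32)[None],q[:,1].astype(np.float32)[None],cv2.INTER_LINEAR)[0]
        gd=sgn*np.gradient(pr); i=gd.argmax(); out.append(q[i])
    l=line(out); res=np.abs((np.array(out)-l[0])@np.array([-l[1][1],l[1][0]]))
    ok=np.array(out)[res<1.5]; l=line(ok)
    A,B=[onplane(P,*(l[0]+l[1]*((np.array(e)-l[0])@l[1])),z)[:2] for e in (a,b)]
    return A,(B-A)/np.linalg.norm(B-A),len(ok),np.median(res)
E
python3 - <<'E'
from meas import *
z=np.load("w2.npz"); p=z['p']; P=camera_params("wrist"); P['cam_to_world']=z['M']
gr=cv2.GaussianBlur(cv2.cvtColor(p,cv2.COLOR_RGB2GRAY),(3,3),0).astype(np.float32)
cv2.imwrite("pics/z2.png",cv2.resize(p[20:70,100:500,::-1],None,fx=2,fy=6,interpolation=cv2.INTER_CUBIC))
st=edge(P,gr,(495.4,40),(453.1,288),28,-1)  # dir down: normal=(-dy,dx)=left => brightness falls
ra=edge(P,gr,(130,43),(470,33),28,-1)
print(st,np.arcsin(st[1][0])); print(ra,np.arctan2(ra[1][1],ra[1][0]))
print("corner",X(st,ra))
E
```

```text
(array([662.22726697, 165.76205294]), array([-0.29306391, -0.95609286]), 149, np.float64(0.3711456987981891)) -0.2974298813967126
(array([463.6277622 , 211.91383757]), array([ 0.98070149, -0.19551107]), 137, np.float64(0.5924123447313434)) -0.1967785540230923
corner [664.12205516 171.94361751]
```

View pics/z2.png

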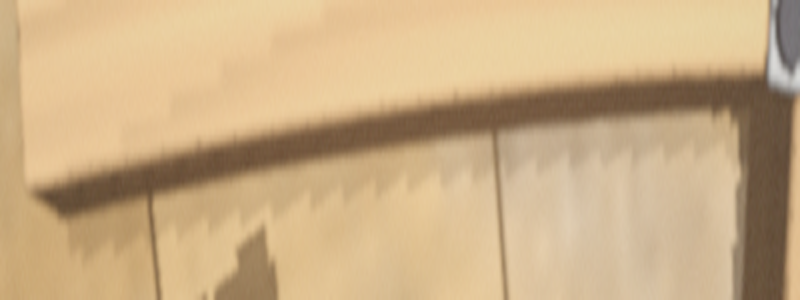

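```bash
python3 - <<'E'
s=open('meas.py').read()
i=s.index("    l=line(out); res"); s=s[:i]+"""    W=np.array([onplane(P,*q,z)[:2] for q in out])
    l=line(W); r=np.abs((W-l[0])@np.array([-l[1][1],l[1][0]])); ok=W[r<1.5]; l=line(ok)
    r=np.abs((ok-l[0])@np.array([-l[1][1],l[1][0]]))
    d=l[1]*np.sign((W[-1]-W[0])@l[1]); return l[0],d,len(ok),r.mean()
"""
open('meas.py','w').write(s)
E
python3 - <<'E'
from meas import *
z=np.load("w2.npz"); p=z['p']; P=camera_params("wrist"); P['cam_to_world']=z['M']
gr=cv2.GaussianBlur(cv2.cvtColor(p,cv2.COLOR_RGB2GRAY),(3,3),0).astype(np.float32)
st=edge(P,gr,(495.4,40),(453.1,288),28,-1)
ra=edge(P,gr,(130,43),(470,33),28,-1)
print(st,np.arcsin(st[1][0])); print(ra,np.arctan2(ra[1][1],ra[1][0]))
print("corner",X(st,ra))
# top cam
t=np.load("top.npz"); P=camera_params("top"); gr=cv2.GaussianBlur(cv2.cvtColor(t['p'],cv2.COLOR_RGB2GRAY),(3,3),0).astype(np.float32)
f=lambda x,y:((x+.5)/3-.5+150,(y+.5)/3-.5+170)
st=edge(P,gr,f(205,78),f(354,122),28,-1,half=3)
ra=edge(P,gr,f(205,82),f(158,278),28,+1,half=3)
print(st,np.arcsin(st[1][0])); print(ra,np.arcsin(-ra[1][1])); print(X(st,ra))
E
```

```text
(array([641.1722 , 100.23608], dtype=float32), array([-0.29477683, -0.95556611]), 150, np.float64(0.1804316599162841)) -0.2992219597997273
(array([555.07495, 192.33676], dtype=float32), array([ 0.98008287, -0.19858888]), 150, np.float64(0.14944307220367012)) -0.1999179141624454
corner [662.84729996 170.49943477]
(array([639.08344,  91.53062], dtype=float32), array([-0.29237199, -0.95630467]), 137, np.float64(0.595286975122566)) -0.29670626936980526
(array([554.91846, 192.13426], dtype=float32), array([-0.98019505,  0.19803454]), 136, np.float64(0.5859875370052403)) -0.19935234057783804
[663.15543928 170.2665113 ]
```

```bash
python3 -m handwheel '[[0,0,0,0.043],[0.02,-0.015,0,0],[0.02,-0.015,0,0],[0.015,-0.009,0,0],[0.006,-0.004,0,0],[0,0,0,0],[0,0,0,0]]'; python3 -m handwheel '[[0,0,0.015,0],[0,0,0.02,0],[0,0,0.015,0],[0,0,0.008,0],[0,0,0.004,0],[0,0,0,0],[0,0,0,0]]'; python3 - <<'E'
from h import *
P=camera_params("wrist"); p,d=capture("wrist"); cv2.imwrite("pics/w3.png",p[:,:,::-1]); np.savez("w3.npz",p=p,d=d,M=P['cam_to_world'])
s=sense();print(s['tcp_pos'],s['eef_rot'][:,0],s['time_s'],s['wrist_force'],s['torque'])
E
```

```text
time_s: 6.9
tcp_pos: [589.1, 119.2, 102.0]
eef_rot: [[0.957, -0.291, -0.001], [-0.291, -0.957, -0.0], [-0.001, 0.0, -1.0]]
wrist_force: [0.7, 0.3, -1.1]
grip_width: 19.0
time_s: 7.6
tcp_pos: [590.2, 119.6, 40.8]
eef_rot: [[0.957, -0.291, 0.001], [-0.291, -0.957, 0.0], [0.001, -0.0, -1.0]]
wrist_force: [0.1, 0.6, -1.8]
grip_width: 19.0
[590.26915696 119.5948578   40.89303902] [ 9.56794334e-01 -2.90764681e-01  7.09556764e-04] 7.65 [ 0.40675271  0.08274318 -2.26849885] [ 0.00877291  0.00694229 -0.03868173]
```

View pics/w3.png

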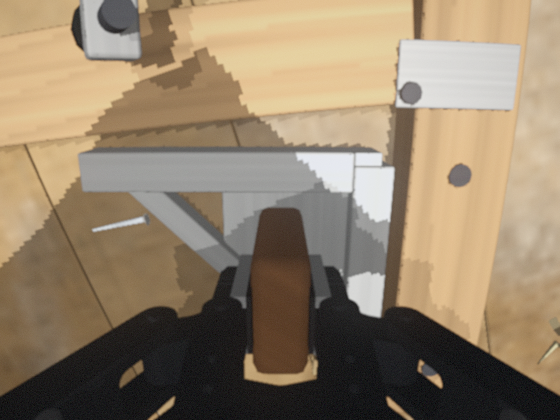

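```bash
python3 -m handwheel '[[0,0,0.003,0],[0.004,0,0,0],[0,-0.003,0,0],[0,-0.003,0,0],[0,0,0,0]]'; python3 -m handwheel '[[0,-0.003,0,0],[0,-0.002,0,0],[0,0,0,0]]';python3 -c "
from h import *
s=sense();print(s['tcp_pos'],s['wrist_force'],s['torque'],s['time_s'])"
```

```text
time_s: 8.15
tcp_pos: [596.0, 124.3, 37.7]
eef_rot: [[0.957, -0.291, 0.001], [-0.291, -0.957, 0.0], [0.001, -0.0, -1.0]]
wrist_force: [0.9, -0.4, 4.6]
grip_width: 18.8
time_s: 8.45
tcp_pos: [597.3, 127.6, 37.8]
eef_rot: [[0.957, -0.291, 0.0], [-0.291, -0.957, -0.002], [0.001, 0.002, -1.0]]
wrist_force: [-1.7, -9.4, 11.0]
grip_width: 18.8
[597.28902353 127.60476231  37.76306291] [-1.67821217 -9.42517819 11.04334726] [-1.77032954  0.60708627  0.26661252] 8.45
```

```bash
python3 -m handwheel '[[0,-0.002,-0.0003,0],[0,-0.002,0,0],[0,-0.002,0,0],[0,0,0,0]]';python3 -c "
from h import *
s=sense();print(s['tcp_pos'],s['eef_rot'][:,0],s['wrist_force'],s['torque'],s['time_s'])"; python3 -m handwheel '[[0,-0.002,0,0],[0,-0.002,0,0],[0,0,0,0]]';python3 -c "
from h import *
s=sense();print(s['tcp_pos'],s['eef_rot'][:,0],s['wrist_force'],s['torque'],s['time_s'])"
```

```text
time_s: 8.85
tcp_pos: [598.8, 133.9, 37.8]
eef_rot: [[0.957, -0.291, 0.0], [-0.291, -0.957, -0.001], [0.0, 0.001, -1.0]]
wrist_force: [-1.0, -6.6, 4.9]
grip_width: 18.8
[598.78248848 133.85178763  37.8077948 ] [ 9.56739313e-01 -2.90946282e-01  3.84408150e-04] [-1.03571062 -6.56098918  4.89900007] [-1.25178697  0.4366145   0.25176605] 8.85
time_s: 9.15
tcp_pos: [599.9, 137.7, 37.7]
eef_rot: [[0.957, -0.291, -0.0], [-0.291, -0.957, -0.001], [0.0, 0.001, -1.0]]
wrist_force: [-2.1, -5.9, 4.9]
grip_width: 18.8
[599.91839049 137.71675837  37.74907767] [ 9.56732776e-01 -2.90967891e-01  2.84774504e-04] [-2.14700151 -5.94093059  4.9479176 ] [-1.18894349  0.31177871  0.23633273] 9.15
```

```bash
for i in 1; do python3 -m handwheel '[[0.001,-0.001,0,0],[0,0,0,0]]';done; python3 -c "
from h import *
s=sense();print(s['wrist_force'],s['torque'],s['time_s'])"; python3 -m handwheel '[[0.001,-0.001,0,0],[0,0,0,0]]';python3 -c "
from h import *
s=sense();print(s['tcp_pos'],s['eef_rot'][:,0],s['wrist_force'],s['torque'],s['time_s'])
P=camera_params('wrist'); p,d=capture('wrist'); cv2.imwrite('pics/w4.png',p[:,:,::-1])"
```

```text
time_s: 9.35
tcp_pos: [600.5, 138.1, 37.8]
eef_rot: [[0.957, -0.291, -0.001], [-0.291, -0.957, -0.002], [-0.001, 0.002, -1.0]]
wrist_force: [-9.0, -8.0, 11.9]
grip_width: 19.0
[-9.04053209 -8.01478835 11.94301094] [-1.68275834  1.7138932   0.22719715] 9.35
time_s: 9.55
tcp_pos: [601.3, 138.6, 37.8]
eef_rot: [[0.957, -0.291, -0.002], [-0.291, -0.957, -0.002], [-0.002, 0.003, -1.0]]
wrist_force: [-12.8, -10.0, 16.9]
grip_width: 19.1
[601.25332417 138.57443201  37.80438221] [ 0.95672009 -0.29100477 -0.00170119] [-12.84723523  -9.98481748  16.86717561] [-1.91358244  2.6080744   0.28313045] 9.55
```

View pics/w4.png

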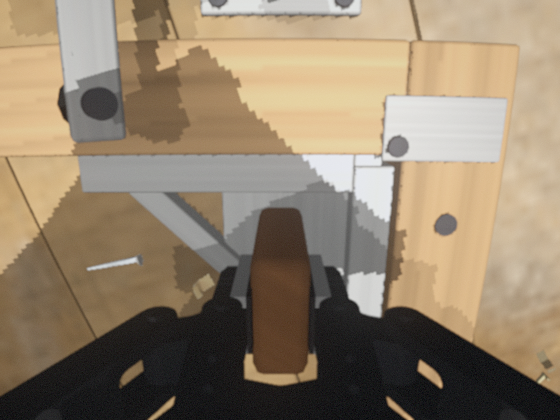

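```bash
python3 -m handwheel '[[0.001,-0.001,-0.0003,0],[0,0,0,0]]'; python3 -c "
from h import *
s=sense();print(s['wrist_force'],s['torque'],s['time_s'])"; python3 -m handwheel '[[0.001,-0.001,0,0],[0,0,0,0]]';python3 -m handwheel '[[0.001,-0.001,0,0],[0,0,0,0]]';python3 -c "
from h import *
s=sense();print(s['tcp_pos'],s['eef_rot'][:,0],s['wrist_force'],s['torque'],s['time_s'])
P=camera_params('wrist'); p,d=capture('wrist'); cv2.imwrite('pics/w5.png',cv2.resize(p[80:330,60:480,::-1],None,fx=1.8,fy=1.8,interpolation=cv2.INTER_CUBIC)); np.savez('w5.npz',p=p,d=d,M=P['cam_to_world'])"
```

```text
time_s: 9.8
tcp_pos: [601.3, 138.6, 37.9]
eef_rot: [[0.957, -0.291, -0.005], [-0.291, -0.957, -0.003], [-0.004, 0.005, -1.0]]
wrist_force: [-22.0, -14.1, 23.6]
grip_width: 18.8
[-21.98733867 -14.12858181  23.55943103] [-2.70408284  4.40073318  0.30722569] 9.8
time_s: 10.0
tcp_pos: [601.5, 138.6, 38.0]
eef_rot: [[0.957, -0.291, -0.007], [-0.291, -0.957, -0.005], [-0.006, 0.007, -1.0]]
wrist_force: [-34.0, -18.9, 35.5]
grip_width: 19.1
time_s: 10.2
tcp_pos: [601.5, 138.6, 38.0]
eef_rot: [[0.957, -0.291, -0.01], [-0.291, -0.957, -0.006], [-0.007, 0.009, -1.0]]
wrist_force: [-45.1, -23.7, 46.7]
grip_width: 19.0
[601.53101152 138.6420129   37.98832386] [ 0.95654181 -0.29149906 -0.0074882 ] [-45.06947912 -23.66786184  46.74658265] [-4.44232217  8.77236645  0.34261155] 10.2
```

View pics/w5.png

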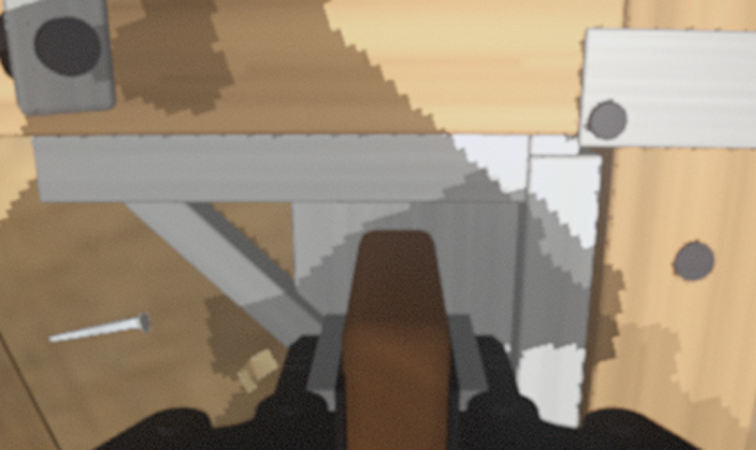

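```bash
cat > chk.py <<'E'
from meas import *
import sys
def chk(f):
    z=np.load(f); p=z['p']; P=camera_params("wrist"); P['cam_to_world']=z['M']
    w=cloud(P,z['d']); g=w[...,2]
    cv2.imwrite("pics/c_a.png",cv2.resize(p[155:330,360:430,::-1],None,fx=8,fy=3.4,interpolation=cv2.INTER_CUBIC))
    cv2.imwrite("pics/c_b.png",cv2.resize(p[140:200,70:400,::-1],None,fx=2.4,fy=8,interpolation=cv2.INTER_CUBIC))
chk(sys.argv[1])
E
python3 chk.py w5.npz
```

```text
(no output)
```

View pics/c_a.png

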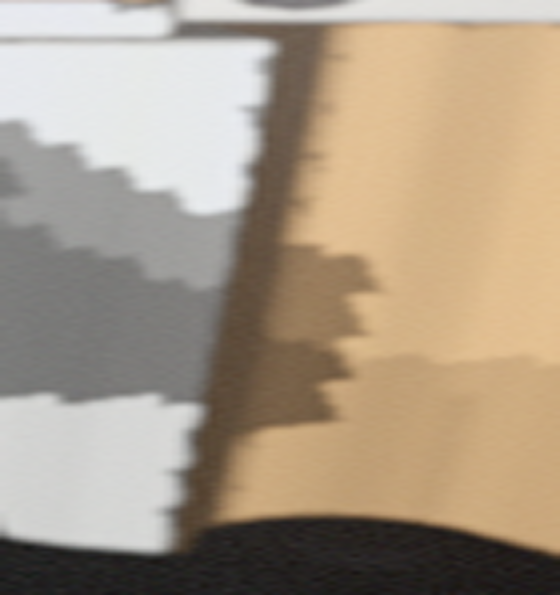

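View pics/c_b.png

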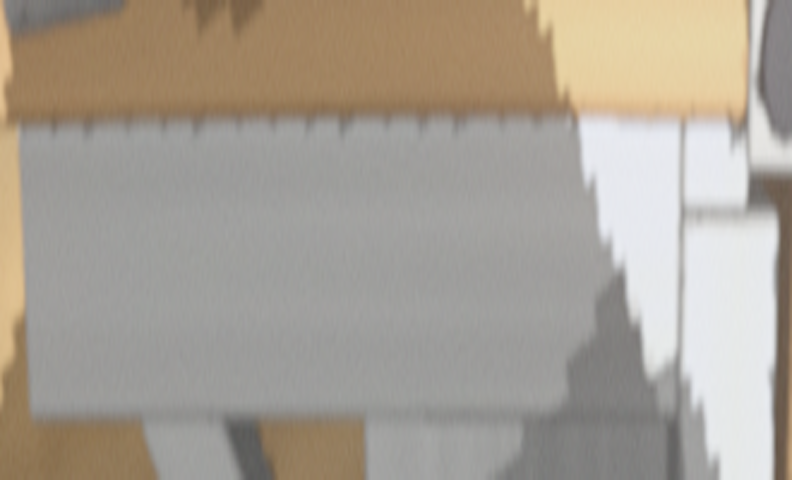

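```bash
cat > yaw.py <<'E'
from meas import *
import sys
z=np.load(sys.argv[1]); p=z['p']; P=camera_params("wrist"); P['cam_to_world']=z['M']
gr=cv2.GaussianBlur(p[:,:,0],(3,3),0).astype(np.float32)
fa=lambda x,y:(360+(x+.5)/8-.5,155+(y+.5)/3.4-.5)
fb=lambda x,y:(70+(x+.5)/2.4-.5,140+(y+.5)/8-.5)
for n,a,b,zz,s,h in [("stile",fa(325,30),fa(225,480),28,-1,3),("leg_a",fa(272,50),fa(180,540),20,+1,3),("leg_b",fb(20,120),fb(570,118),20,-1,3),("rail",fb(20,118),fb(570,106),28,-1,3)]:
    e=edge(P,gr,a,b,zz,s,half=h); d=e[1]
    print(n,e[0].round(2),"yaw",round(float(np.arcsin(d[0]) if n in("stile","leg_a") else np.arcsin(d[1])),4),e[2],e[3].round(2))
    th=-0.298; c,s_=np.cos(th),np.sin(th)
    for q in (e[0]-40*d,e[0]+40*d):
        r=q-np.array([663,170.4]); print("   corner-frame",(c*r[0]+s_*r[1]).round(2),(-s_*r[0]+c*r[1]).round(2))
E
python3 yaw.py w5.npz
```

```text
stile [654.49 143.23] yaw -0.2939 150 0.16
   corner-frame -0.32 11.52
   corner-frame 0.01 -68.47
leg_a [651.48 134.58] yaw -0.2948 150 0.16
   corner-frame -0.62 2.38
   corner-frame -0.36 -77.62
leg_b [583.13 194.97] yaw -0.2985 150 0.16
   corner-frame -123.57 0.06
   corner-frame -43.57 0.02
rail [585.16 195.65] yaw -0.2997 150 0.14
   corner-frame -121.83 1.35
   corner-frame -41.83 1.21
```

```bash
python3 -m handwheel '[[-0.001,0.001,0,0],[-0.001,0.001,0,0],[-0.0007,0.0003,0,0],[0,0,0,0]]'; python3 -c "
from h import *
s=sense();print(s['tcp_pos'],s['eef_rot'][:,0],s['wrist_force'],s['torque'],s['time_s'])"
```

```text
time_s: 10.65
tcp_pos: [601.3, 138.6, 37.9]
eef_rot: [[0.957, -0.291, -0.003], [-0.291, -0.957, -0.003], [-0.002, 0.004, -1.0]]
wrist_force: [-14.8, -12.0, 16.9]
grip_width: 19.5
[601.34984774 138.55327708  37.88009243] [ 0.95661495 -0.29134683 -0.00220428] [-14.84657525 -12.00574415  16.90010264] [-2.41435627  3.01642346  0.34500319] 10.65
```

```bash
python3 -m handwheel '[[-0.0004,0.0006,0,0],[0,0,0,0]]'; python3 -m handwheel '[[0,0,0,0],[0,0,0,0],[0,0,0,0],[0,0,0,0],[0,0,0,0]]' 0.6; python3 -c "
from h import *
s=sense();print(s['tcp_pos'],s['wrist_force'],s['torque'],s['time_s'])"; python3 -m handwheel '[[0,0,-0.01,0],[0,0,-0.02,0],[0,0,-0.03,0],[0,0,-0.03,0],[0,0,-0.02,0],[0,0,0,0],[0,0,0,0]]';  python3 -c "
from h import *
P=camera_params('wrist'); p,d=capture('wrist'); cv2.imwrite('pics/w6.png',p[:,:,::-1]); np.savez('w6.npz',p=p,d=d,M=P['cam_to_world'])"
```

```text
time_s: 10.85
tcp_pos: [601.3, 138.5, 37.9]
eef_rot: [[0.957, -0.291, -0.002], [-0.291, -0.957, -0.002], [-0.001, 0.003, -1.0]]
wrist_force: [-9.5, -9.8, 11.2]
grip_width: 19.0
time_s: 11.35
tcp_pos: [602.3, 140.0, 37.9]
eef_rot: [[0.957, -0.291, 0.0], [-0.291, -0.957, 0.0], [-0.0, -0.0, -1.0]]
wrist_force: [-0.8, -0.0, -0.2]
grip_width: 51.1
[602.29629066 140.02126586  37.8558286 ] [-0.80085323 -0.03554559 -0.22545362] [ 0.06749475  0.01245113 -0.03387817] 11.35
time_s: 12.05
tcp_pos: [602.4, 139.8, 148.6]
eef_rot: [[0.957, -0.291, 0.001], [-0.291, -0.957, 0.0], [0.001, -0.0, -1.0]]
wrist_force: [0.3, -0.0, -0.4]
grip_width: 51.3
```

View pics/w6.png

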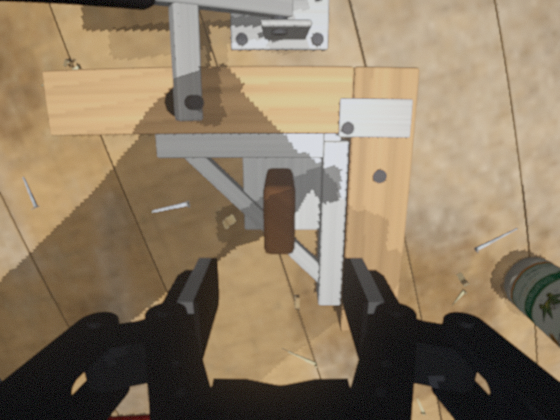

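```bash
python3 - <<'E'
from h import *
p=np.load("w6.npz")['p']
a=cv2.resize(p[130:315,310:370,::-1],None,fx=6,fy=3.2,interpolation=cv2.INTER_CUBIC)
b=cv2.resize(p[120:170,140:360,::-1],None,fx=2,fy=6,interpolation=cv2.INTER_CUBIC)
o=np.zeros((600,800,3),np.uint8); o[:a.shape[0],:a.shape[1]]=a; o[:b.shape[0],360:360+440]=b
cv2.imwrite("pics/c6.png",o)
E
```

```text
(no output)
```

View pics/c6.png

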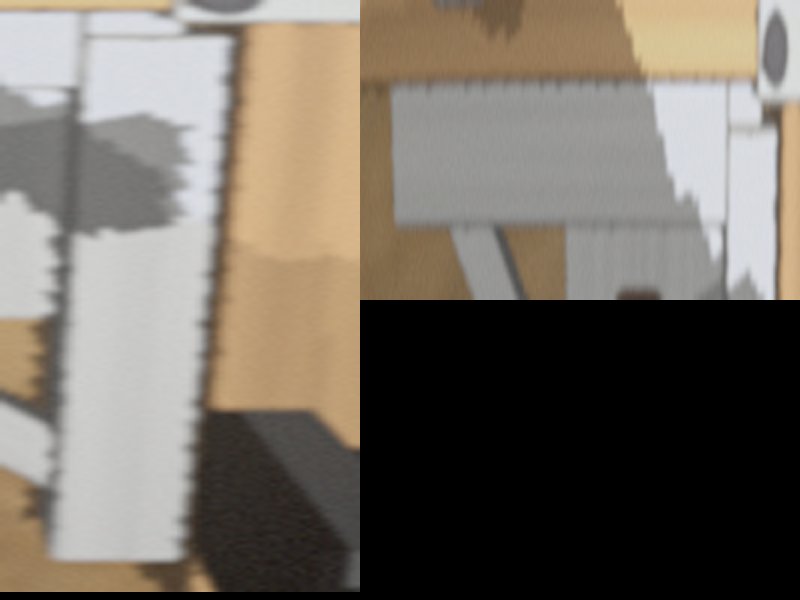

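```bash
python3 - <<'E'
from h import *
t=np.load("top.npz"); P=camera_params("top"); w=cloud(P,t['d'])
q=w.reshape(-1,3); c,s=np.cos(-.298),np.sin(-.298)
r=q[:,:2]-[663,170.4]; x=c*r[:,0]+s*r[:,1]; y=-s*r[:,0]+c*r[:,1]
m=(abs(y-80)<12)&(x<-60)&(x>-230)&(q[:,2]>30)
pts=np.stack([x[m],q[m,2]],1); o=pts[:,0].argsort(); print(len(o)); print(pts[o][::6].round(0).tolist())
E
```

```text
319
[[-184.0, 121.0], [-182.0, 124.0], [-179.0, 132.0], [-178.0, 135.0], [-176.0, 136.0], [-174.0, 132.0], [-173.0, 132.0], [-171.0, 132.0], [-169.0, 131.0], [-167.0, 131.0], [-165.0, 128.0], [-163.0, 130.0], [-161.0, 125.0], [-159.0, 128.0], [-157.0, 119.0], [-155.0, 119.0], [-153.0, 121.0], [-151.0, 117.0], [-149.0, 109.0], [-147.0, 116.0], [-145.0, 97.0], [-143.0, 115.0], [-141.0, 111.0], [-139.0, 98.0], [-137.0, 112.0], [-135.0, 107.0], [-133.0, 106.0], [-131.0, 104.0], [-128.0, 102.0], [-126.0, 102.0], [-124.0, 98.0], [-122.0, 103.0], [-120.0, 99.0], [-118.0, 97.0], [-115.0, 97.0], [-113.0, 94.0], [-110.0, 90.0], [-108.0, 76.0], [-105.0, 86.0], [-102.0, 84.0], [-99.0, 81.0], [-96.0, 78.0], [-93.0, 79.0], [-90.0, 75.0], [-87.0, 75.0], [-84.0, 73.0], [-81.0, 73.0], [-78.0, 71.0], [-76.0, 55.0], [-72.0, 65.0], [-69.0, 65.0], [-66.0, 64.0], [-63.0, 61.0], [-60.0, 59.0]]
```

```bash
python3 -m handwheel '[[0,0,-0.025,0],[0,0,-0.03,0],[-0.025,-0.03,0,0],[-0.03,-0.035,0,0],[-0.03,-0.035,0,0],[-0.026,-0.027,0,0],[0,0,0,0],[0,0,0,0]]' 0; python3 -m handwheel '[[0,0,0.02,0],[0,0,0.025,0],[0,0,0.015,0],[0,0,0,0]]'; python3 -c "
from h import *
P=camera_params('wrist'); p,d=capture('wrist'); cv2.imwrite('pics/w7.png',p[:,:,::-1])
p,d=capture('side'); cv2.imwrite('pics/s7.png',cv2.resize(p[100:300,150:400,::-1],None,fx=3,fy=3))"
```

```text
time_s: 12.9
tcp_pos: [532.3, 294.1, 202.1]
eef_rot: [[0.957, -0.289, -0.001], [-0.289, -0.957, -0.001], [-0.001, 0.001, -1.0]]
wrist_force: [0.1, -0.2, -0.5]
grip_width: 0.1
time_s: 13.3
tcp_pos: [532.5, 292.1, 140.7]
eef_rot: [[0.956, -0.292, -0.003], [-0.292, -0.956, -0.002], [-0.003, 0.003, -1.0]]
wrist_force: [-0.3, -0.6, -0.5]
grip_width: -0.3
```

View pics/w7.png

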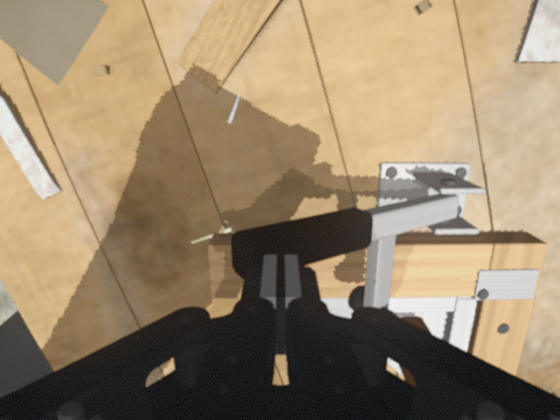

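View pics/s7.png

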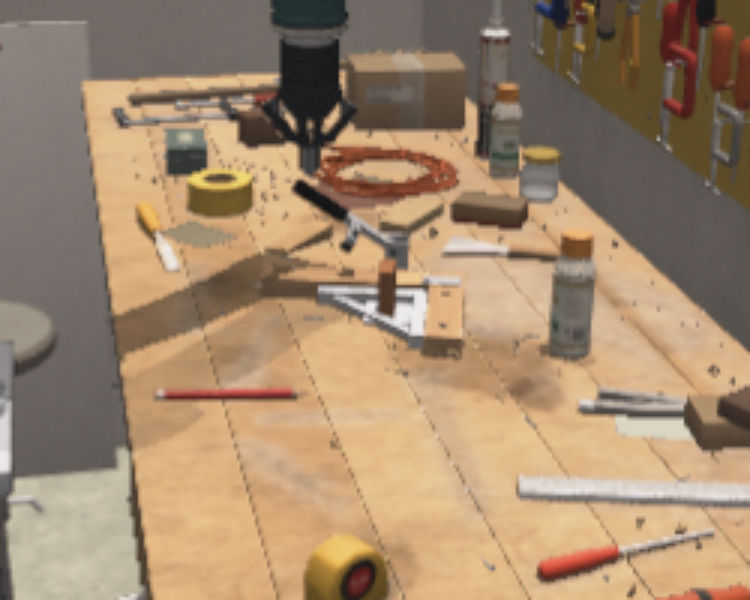

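```bash
python3 -c "
from h import *
P=camera_params('wrist'); t=sense()['tcp_pos']; print(proj(P,t))
c,s=np.cos(-.298),np.sin(-.298)
for x,z in((-120,99),(-160,125),(-180,136)):
  for y in (69,80,91): print(x,y,proj(P,[663+c*x-s*y,170.4+s*x+c*y,z]).round())
"
```

```text
[281.1481852  274.01946576]
-120 69 [355. 254.]
-120 80 [356. 235.]
-120 91 [357. 216.]
-160 69 [281. 276.]
-160 80 [281. 255.]
-160 91 [281. 233.]
-180 69 [236. 288.]
-180 80 [235. 265.]
-180 91 [235. 242.]
```

```bash
python3 -m handwheel '[[0,-0.004,0,0],[0,0,0.01,0],[0,0,0.01,0],[0,0,0.01,0],[0,0,0.01,0],[0,0,0,0]]'; python3 -m handwheel '[[0,0,0.01,0],[0,0,0.01,0],[0,0,0.01,0],[0,0,0.008,0],[0,0,0.004,0],[0,0,0,0]]'
```

```text
time_s: 14.0
tcp_pos: [533.4, 297.0, 101.1]
eef_rot: [[0.957, -0.291, -0.002], [-0.291, -0.957, -0.001], [-0.002, 0.002, -1.0]]
wrist_force: [-0.7, -1.1, -0.5]
grip_width: -0.3
time_s: 14.6
tcp_pos: [533.9, 297.3, 60.2]
eef_rot: [[0.957, -0.291, -0.001], [-0.291, -0.957, -0.0], [-0.001, 0.001, -1.0]]
wrist_force: [-0.4, 0.8, 0.4]
grip_width: -0.0
```

```bash
python3 -c "
from h import *
P=camera_params('wrist'); p,d=capture('wrist'); cv2.imwrite('pics/w8.png',p[:,:,::-1])
p,d=capture('side'); cv2.imwrite('pics/s8.png',cv2.resize(p[120:260,200:340,::-1],None,fx=4,fy=4))"
```

```text
(no output)
```

View pics/w8.png

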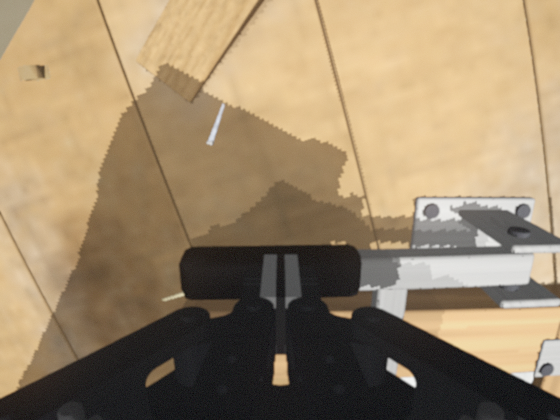

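View pics/s8.png

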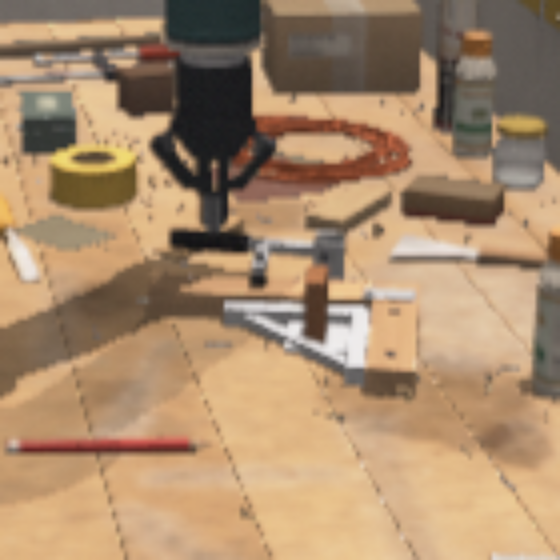

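The lever has followed the fingers nearly level (handle about (270,270) in the wrist view). I'll press it to the stop.

```bash
python3 -m handwheel '[[0,0,0.003,0],[0,0,0.002,0],[0,0,0,0]]'; python3 -m handwheel '[[0,0,0.002,0],[0,0,0.001,0],[0,0,0,0]]'
```

```text
time_s: 15.0
tcp_pos: [534.2, 297.5, 55.8]
eef_rot: [[0.957, -0.291, -0.0], [-0.291, -0.957, 0.0], [-0.0, -0.0, -1.0]]
wrist_force: [0.3, 0.3, -0.0]
grip_width: 0.3
time_s: 15.3
tcp_pos: [534.3, 297.6, 53.8]
eef_rot: [[0.957, -0.291, 0.0], [-0.291, -0.957, -0.0], [0.0, -0.0, -1.0]]
wrist_force: [-5.2, -3.5, 17.3]
grip_width: -0.1
```

```bash
python3 -m handwheel '[[0,0,0.001,0],[0,0,0,0],[0,0,0,0]]'; python3 -m handwheel '[[0,0,0.0008,0],[0,0,0,0],[0,0,0,0]]'
```

```text
time_s: 15.6
tcp_pos: [534.4, 297.7, 53.6]
eef_rot: [[0.957, -0.291, 0.001], [-0.291, -0.957, -0.0], [0.001, -0.0, -1.0]]
wrist_force: [-11.0, -6.5, 31.7]
grip_width: 0.2
time_s: 15.9
tcp_pos: [534.4, 297.7, 53.4]
eef_rot: [[0.957, -0.291, 0.001], [-0.291, -0.957, -0.0], [0.001, -0.0, -1.0]]
wrist_force: [-13.7, -8.6, 42.6]
grip_width: 0.5
```

```bash
python3 -m handwheel '[[0,0,-0.005,0],[0,0,-0.02,0],[0,0,-0.03,0],[0,0,-0.03,0],[0,0,-0.04,0],[0,0,-0.03,0]]'; python3 -m handwheel '[[0.03,0.03,0,0],[0.03,0.03,0,0],[0.03,0.035,0,0],[0.01,0.02,0,0],[0,0,0,0],[0,0,0,0],[0,0,0,0]]'; python3 -c "
from h import *
P=camera_params('wrist'); p,d=capture('wrist'); cv2.imwrite('pics/w9.png',p[:,:,::-1]); np.savez('w9.npz',p=p,d=d,M=P['cam_to_world'])
p,d=capture('side'); cv2.imwrite('pics/s9.png',cv2.resize(p[120:260,200:340,::-1],None,fx=4,fy=4))"
```

```text
time_s: 16.5
tcp_pos: [534.3, 297.6, 208.3]
eef_rot: [[0.957, -0.291, 0.001], [-0.291, -0.957, 0.001], [0.001, -0.001, -1.0]]
wrist_force: [0.3, -0.2, 0.5]
grip_width: -0.0
time_s: 17.2
tcp_pos: [596.0, 159.7, 206.1]
eef_rot: [[0.957, -0.289, -0.0], [-0.289, -0.957, 0.001], [-0.0, -0.0, -1.0]]
wrist_force: [-0.7, -0.1, 0.7]
grip_width: 0.0
```

View pics/w9.png

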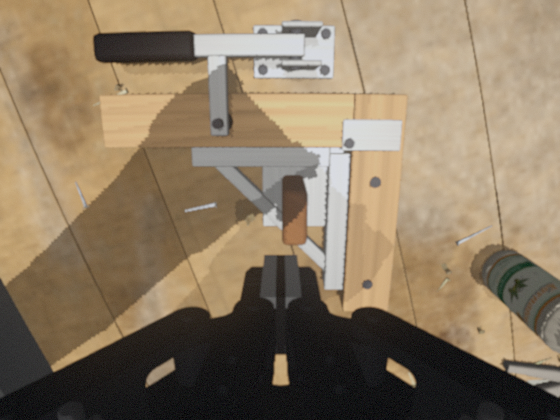

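View pics/s9.png

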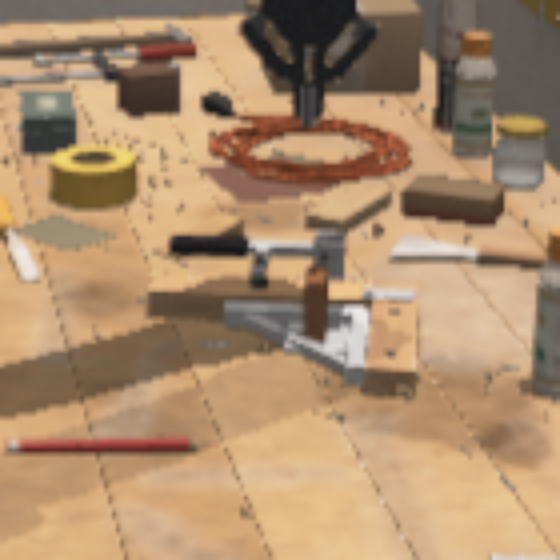

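```bash
python3 - <<'E'
from meas import *
z=np.load("w9.npz"); p=z['p']; P=camera_params("wrist"); P['cam_to_world']=z['M']
w=cloud(P,z['d'])
a=cv2.resize(p[140:305,320:370,::-1],None,fx=7,fy=3.5,interpolation=cv2.INTER_CUBIC)
b=cv2.resize(p[135:180,180:360,::-1],None,fx=2.4,fy=8,interpolation=cv2.INTER_CUBIC)
o=np.zeros((600,800,3),np.uint8); o[:a.shape[0],:a.shape[1]]=a; o[:b.shape[0],360:792]=b
cv2.imwrite("pics/c9.png",o)
print("handle z",[w[47,u,2].round(1) for u in range(105,190,8)], np.nanmedian(w[40:55,100:140,2]),np.nanmedian(w[40:55,150:190,2]))
print("sq top z", np.nanmedian(w[152:162,200:300,2]),np.nanmedian(w[200:280,331:340,2]))
gr=cv2.GaussianBlur(p[:,:,0],(3,3),0).astype(np.float32)
for n,A,B,zz,s in [("stile",(351,155),(344.5,295),28,-1),("leg_a",(349,158),(343,288),20,1),("leg_b",(193,148.5),(300,149),20,-1),("rail",(193,147.5),(300,147.5),28,-1),("rail_out",(105,95.5),(200,94.5),28,1)]:
    e=edge(P,gr,A,B,zz,s,half=2.5); d=e[1]; print(n,e[0].round(1),np.arcsin(d[0] if n in("stile","leg_a") else d[1]).round(4),e[2:])
print(sense()['time_s'])
E
```

```text
handle z [np.float64(54.4), np.float64(52.7), np.float64(54.6), np.float64(55.1), np.float64(54.7), np.float64(53.9), np.float64(54.9), np.float64(55.0), np.float64(54.5), np.float64(54.6), np.float64(56.1)] 54.1430828964011 54.13176562747566
sq top z 20.21324619367556 20.101960712202754
stile [642.4 102.2] -0.2986 (150, np.float64(0.22425925118698078))
leg_a [642.6 106.6] -0.3 (150, np.float64(0.23889396495737358))
leg_b [581.  195.3] -0.3021 (118, np.float64(0.030499107117253073))
rail [576.3 199. ] -0.2978 (150, np.float64(0.01946115651966971))
rail_out [522.2 259.9] -0.2994 (147, np.float64(0.281460565756129))
17.3
```

View pics/c9.png

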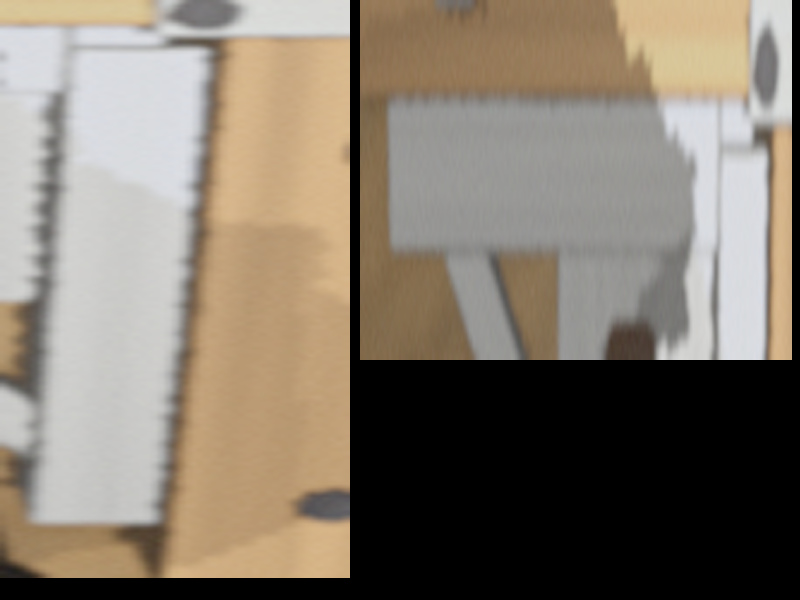

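```bash
python3 -c "
from station import *
print(close_job())"
```

```text
the job is handed in; nothing more can be done
None
```

The square is seated flat in the inside corner, the rail is back square, and the lever clamp is fully down. I handed the job in at about 17.3 s of the 61 s allowed.

I gripped the square by its wooden grip and carried it over to the corner. I then pushed it home with about 36 N against each timber, until it moved no further, and released it. After that I pressed the clamp lever down to its stop with closed fingers and lifted clear.

**Square and rail:**
- Leg a, the stile and the rail's outer edge agree in yaw to within about 0.0015 rad (−0.2986 to −0.3000).
- I saw no open gap along either leg.
- The square's top read 20.1–20.2 mm on both legs, so it lies flat.

**Clamp:** the handle was level at about 54.1 mm, matching the fully-down height. It stopped hard at 42.6 N of vertical force on the wrist. That is just above the 40 N limit set for the arm or gripper body, but it was the fingertips doing the pressing.

**One reading that disagreed:** the leg b edge measured −0.302 rad against −0.298 for the rail in the last wrist picture. Those two edges nearly overlap in that view, so the reading is weak. In the closer picture taken while pressing they agreed to 0.0012 rad.

**Bystanders:** I kept the paths clear of the glue bottle, pencil, tape measure and wedge. The last pictures show no sign of disturbance, but I did not measure their positions again.

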